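Close the pots with their own lids

ROBOT

A 7-joint arm with a two-finger parallel gripper is mounted at the origin on the work surface. World frame = base frame: x ahead of the robot, y to its left, z up, the work surface at z = 0. Lengths are in m, angles in degrees, forces in N, time in s.
With the tool pointing down it reaches from about 0.35 to 0.9 m from the base axis. Payload 19.9 kg.
Tool frame: the origin (TCP) lies at the very end of the fingers, on their centre line; the grasp point (between the pads) lies ctrl.grip_depth behind it (ctrl.grip_depth is the distance from the TCP to the grasp point, in m); z points along the fingers, y is the direction in which the jaws open and shut (so a half turn about z gives the same grasp; the last joint's range is limited). The gripper opens to 94 mm and grips with 3 to 60 N. Pads are 16 mm wide; open, the fingers measure 119 mm over their backs; the gripper's body (75 mm by 177 mm) begins 78 mm behind the grasp point.
Start: joints at [-70.904, 23.915, -0.59, 92.452, 0.269, 63.638, -3.037], TCP at [0.229, 0.582, 0.205] pointing down, gripper open.
Joint ranges: [-161.28, 161.28], [-22.2, 115.67], [-73.04, 71.86], [3.21, 147.25], [-68.34, 248.33], [10.77, 114.83], [-161.83, 161.83]. Speed limits (degrees/s): [108.29, 108.29, 136.94, 136.94, 172.46, 172.46, 172.46].

INTERFACE

Orientations are given as a 3x3 rotation matrix whose columns are the frame's x, y, z axes.
In Python, from station import ctrl gives the robot as it stands. The module is installed in compiled form; this text tells all that it offers.
- The arm moves only by the tool carry_out, never from a script. Its argument "commands" is a list of rows, each a list of 7 numbers: the gripper's target within -1 to 1 (shut at 1, half-way at 0, fully open at -1), then the shift along the tool's x, y, z in m, then the turn, a rotation vector about the tool's x, y, z in rad. A call has 1 to 12 rows; each row shifts and turns the commanded pose from where the row before left it, along the tool's axes as they then stand; what a row does not reach is not made up. A row lasts 1/10 s, in which the tool goes at most 50 mm and 8.59 degrees, less where a joint would pass 70% of its speed; a pose out of reach is approached as far as the arm can. A call is refused whole if a number of a shift passes 0.05 or a number of a turn 0.15, either way. A call with a gripper value outside its range is refused whole. The fingers move at their own pace and stop on an object; "force" is the grip in N (left out, the last holds). Time passes only in rows, so rows that do not move let the fingers close. It gives the time, the measured TCP pose, the force and the opening at its end, in the units of the state.
- ctrl.sense(): the state, without advancing time (a new reading comes with each control period).
- ctrl.capture(name): name is "scene" or "side" or "wrist"; returns a dict with "pixels" (400x640x3 uint8, blue, green, red), "range_z" (400x640 float32, m along the optical axis (not along the pixel's ray), 0 where there is no reading), "vfov" (degrees; the focal length in pixels is half the picture's height over the tangent of half this angle, whatever the lens; pixels are square), "cx", "cy" (the principal point, pixels), "k1" (the pictures are not rectified: a ray, as slopes to the right and down, at radius r is drawn at 1 + k1 r^2 times it, then the intrinsics apply), "cam_to_world" (4x4, takes a point from camera to world coordinates). Camera axes: x right, y down, z forward; pixel columns grow to the right and rows downward; lengths in m; the calibration is good to about 2 mm. A picture is of the moment at which its call begins.
- ctrl.sign_off(): hands the job in, once; it reports no verdict.
The state is a dict: "time_s": time; "q": joint angles; "joint_vel": joint speeds; "tau": joint torques, N m; "position": TCP position; "ee_rot": TCP orientation; "contact_force": force on the tool from outside, world axes, zero at the start; "wrist_torque": the same for the moment, N m; "gripper_width": finger opening in m.
Only numpy, scipy, OpenCV 4.12 (cv2) and the standard library are available. Lean on these libraries where they do the work, as an engineer would, in place of code of your own. Each camera call takes 0.05 s, during which the arm holds its last target. There are 200 camera calls.

TASK

The four bisque-fired pots are ready to go to the next room and must not lose their lids: put each lid on the pot it was made for, turned to match and seated fully home and level in the mouth. Set the lids down gently, do not drop them or shove the pots about, and leave the brush beaker and the glaze tub alone.

Things in the scene. Friction and masses are not known exactly. Their poses are not given: they have to be found in the camera images.
- lid_big_knob (a point): Large round lid, buff stoneware, 160 g: plate 98 mm across, flange below 78 tapering to 66, round knob with a head 28 across. Origin: knob centre, 22 mm above the plate, 46 above the foot; once seated 32 above the pot's rim. z up. Flange (goes into the mouth) 14 mm deep, plate 10 thick, knob 32 tall. Starts standing on an 18 mm wooden ware board.
- lid_small_knob (a point): Small round lid, buff stoneware, 90 g: plate 70 mm across, flange below 50 tapering to 38, round knob with a head 24 across. Origin: knob centre, 22 mm above the plate, 46 above the foot; once seated 32 above the pot's rim. z up. Flange (goes into the mouth) 14 mm deep, plate 10 thick, knob 32 tall. Starts standing on an 18 mm wooden ware board.
- lid_oblong_knob (a point): Oblong lid, round ends, buff stoneware, 170 g: plate 124 x 74 mm, flange below 104 x 54 tapering to 92 x 42, bar-shaped lug 44 x 14. x along lid and lug. Origin: lug centre, 22 mm above the plate, 46 above the foot; once seated 32 above the pot's rim. z up. Flange (goes into the mouth) 14 mm deep, plate 10 thick, lug 32 tall. Starts standing on an 18 mm wooden ware board.
- lid_square_knob (a point): Square lid, buff stoneware, 120 g: plate 80 x 80 mm, flange below 60 x 60 tapering to 48 x 48, square knob 24 x 24. x, y along the sides of lid and knob. Origin: knob centre, 22 mm above the plate, 46 above the foot; once seated 32 above the pot's rim. z up. Flange (goes into the mouth) 14 mm deep, plate 10 thick, knob 32 tall. Starts standing on an 18 mm wooden ware board.
- pot_big_mouth (a point): Large round bellied jar, open, buff stoneware: 120 mm across the belly, 100 tall, round mouth 84 across inside. Origin: centre of the mouth at rim height, 100 mm above its foot; z up. Rim 7 mm thick. Loose, about 620 g. Stands upright on the other ware board (18 mm thick; either may be the nearer).
- pot_small_mouth (a point): Small round bellied bowl, open, buff stoneware: 92 mm across the belly, 72 tall, round mouth 56 across inside. Origin: centre of the mouth at rim height, 72 mm above its foot; z up. Rim 7 mm thick. Loose, about 380 g. Stands upright on the other ware board (18 mm thick; either may be the nearer).
- pot_oblong_mouth (a point): Low oblong dish with round ends, open, buff stoneware: 124 x 74 mm over the rim, 60 tall, mouth 110 x 60 inside. x along the long side. Origin: centre of the mouth at rim height, 60 mm above its foot; z up. Rim 7 mm thick. Loose, about 500 g. Stands upright on the other ware board (18 mm thick; either may be the nearer).
- pot_square_mouth (a point): Square caddy, rounded corners, open, buff stoneware: 80 x 80 mm, 86 tall, mouth 66 x 66 inside. x, y along the sides. Origin: centre of the mouth at rim height, 86 mm above its foot; z up. Rim 7 mm thick. Loose, about 500 g. Stands upright on the other ware board (18 mm thick; either may be the nearer).
- brush_beaker: Bystander: dark brown beaker 74 mm across and 95 mm tall with four brushes standing in it, leaning out to 95 mm across, 190 mm high. Loose; origin at the centre of its underside.
- glaze_tub: Bystander: closed white plastic tub with a grey screw cap, 92 mm across and 91 mm tall. Loose; origin at the centre of its underside.
Not all that is in view belongs to the job. What is shaped like the part that bears lid_oblong_knob but orange is not meant.

How it is judged:
By the outcome, as a careful person would: the job done as asked, in the order asked, and still so for the second after the job is handed in, with the robot touching nothing.
It also fails if it takes over 112 s, if anything falls off the work surface, if the arm or the gripper's body presses on something with over 40 N, if the wrist force passes 120 N, or if a joint passes its speed limit or range.

## Working session

There is one attempt and no reset: what is moved stays moved. The work goes in short steps, Python scripts to look and compute and a tool call to move; the robot and the scene stay as the last step left them, time stands still between calls to the robot, and variables do not carry over. Pictures are saved under pics/ and viewed, about 12 in all and at most 16, crops included, and the job is handed in when it is done.

Besides the shell and the picture viewer there is one more tool, called after "Call:" in YAML: its name, and indented under it one key for each argument. carry_out: Moves the arm, as the interface text tells. Its arguments: {"type":"object","properties":{"commands":{"type":"array"},"force":{"type":"number"}},"required":["commands"]}

```bash
mkdir -p pics
cat > h.py <<'E'
import numpy as np, cv2
from station import ctrl
def pts(c):
    h,w=c["range_z"].shape; f=h/2/np.tan(np.radians(c["vfov"]/2))
    K=np.array([[f,0,c["cx"]],[0,f,c["cy"]],[0,0,1.]])
    u,v=np.meshgrid(np.arange(w),np.arange(h))
    uv=np.stack([u,v],-1).reshape(-1,1,2).astype(np.float64)
    n=cv2.undistortPoints(uv,K,np.array([c["k1"],0,0,0,0.])).reshape(h,w,2)
    z=c["range_z"]; P=np.dstack([n*z[...,None],z])
    T=np.array(c["cam_to_world"]); W=P@T[:3,:3].T+T[:3,3]; W[z==0]=np.nan
    return W
def grab(name,tag):
    c=ctrl.capture(name); cv2.imwrite(f"pics/{tag}.png",c["pixels"]); W=pts(c); np.save(f"pics/{tag}.npy",W); return c,W
E
python3 - <<'E'
from h import *
s=ctrl.sense(); print(s["time_s"],s["position"],np.round(s["ee_rot"],3),s["gripper_width"],ctrl.grip_depth,s["contact_force"])
for n in("scene","side","wrist"):
    c,W=grab(n,n+"0"); print(n,np.round(c["cam_to_world"],3).tolist(),c["vfov"],c["k1"],np.isnan(W[...,0]).mean())
E
```

```text
0.0 [0.22870537 0.58123076 0.20479167] [[-0.931  0.366 -0.   ]
 [ 0.366  0.931 -0.001]
 [-0.    -0.001 -1.   ]] 0.09412833399361475 0.0188 [-0.60253701  0.5371272  -0.00800938]
scene [[0.823, 0.387, -0.416, 1.057], [0.568, -0.565, 0.599, -0.755], [-0.003, -0.729, -0.684, 0.966], [0.0, 0.0, 0.0, 1.0]] 46.133069843599436 0.0014935640799112419 0.005859375
side [[0.835, -0.273, 0.478, -0.118], [-0.55, -0.429, 0.717, -1.016], [0.009, -0.861, -0.508, 0.826], [0.0, 0.0, 0.0, 1.0]] 46.319595829155624 -0.13896210462746147 0.0416796875
wrist [[0.366, 0.904, 0.221, 0.165], [0.93, -0.356, -0.088, 0.607], [-0.001, 0.238, -0.971, 0.385], [0.0, 0.0, 0.0, 1.0]] 67.94887450417703 0.01163060353474758 0.0041875
```

View pics/scene0.png

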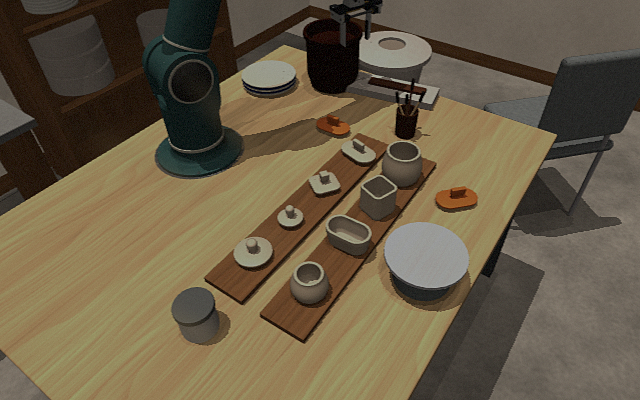

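View pics/side0.png

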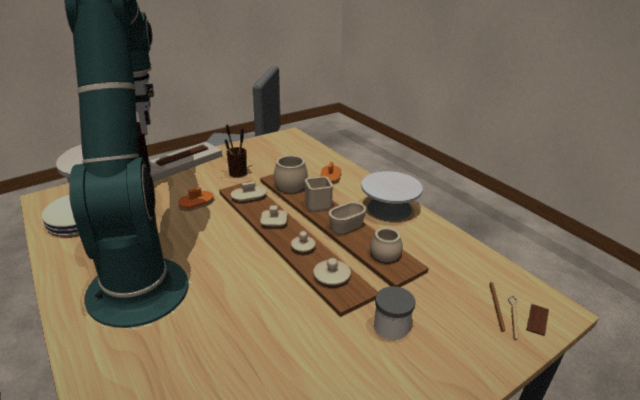

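The scene view shows the lids on the nearer board: oblong (358,150), square (323,182), small (290,217), big (252,250). The pots are on the far board: big (402,163), square (378,197), oblong (348,235), small (309,282). Next I'll measure them from depth.

```bash
cat > m.py <<'E'
from h import *
# name: seed pixel in scene0, top z of level to fit
L=dict(lid_big=((252,254),.042),lid_small=((290,221),.042),lid_oblong=((358,156),.042),lid_square=((323,186),.042),
pot_big=((402,150),.118),pot_small=((309,272),.090),pot_oblong=((348,229),.078),pot_square=((378,187),.104))
def fit(P):
    xy=P[:,:2].astype(np.float32)*1000; return cv2.minAreaRect(xy), cv2.minEnclosingCircle(xy)
if __name__=="__main__":
    A={n:np.load(f"pics/{n}0.npy") for n in("scene","side")}
    for k,((u,v),z) in L.items():
        w=A["scene"][v-3:v+4,u-3:u+4].reshape(-1,3); s=np.nanmedian(w,0)
        print(k,"seed",s.round(3))
        for n,W in A.items():
            P=W.reshape(-1,3); P=P[(np.hypot(*(P[:,:2]-s[:2]).T)<.085)]
            for nm,zz,t in(("lev",z,.004),)+((("knob",.068,.009),) if k[:3]=="lid" else ()):
                Q=P[abs(P[:,2]-zz)<t]
                if len(Q)>5:
                    r,c=fit(Q); print("  ",n,nm,len(Q),"zmed %.4f"%np.median(Q[:,2]),"rect",np.round(r[0],1),np.round(r[1],1),round(r[2],1),"circ",np.round(c[0],1),round(c[1],1))
    # height map
    H=np.zeros((500,500),np.float32)
    for W in A.values():
        P=W.reshape(-1,3);P=P[~np.isnan(P[:,0])];i=((P[:,0]-.2)/.0015).astype(int);j=((P[:,1]+.4)/.0015).astype(int)
        m=(i>=0)&(i<500)&(j>=0)&(j<500)&(P[:,2]<.25);np.maximum.at(H,(499-i[m],499-j[m]),P[m,2])
    cv2.imwrite("pics/hm.png",cv2.applyColorMap(np.clip(H/.13*255,0,255).astype(np.uint8),cv2.COLORMAP_JET))
E
python3 m.py
```

```text
lid_big seed [ 0.467 -0.257  0.042]
   scene lev 657 zmed 0.0407 rect [ 460.  -247.4] [94.6 95.6] 70.8 circ [ 459.7 -246.9] 49.6
   scene knob 107 zmed 0.0710 rect [ 460.2 -247.3] [26.2 27.7] 69.6 circ [ 459.3 -246.5] 15.1
   side lev 528 zmed 0.0419 rect [ 451.4 -247.2] [92.9 92. ] 53.2 circ [ 453.6 -246.2] 49.0
   side knob 92 zmed 0.0718 rect [ 453.3 -246.7] [29.8 24.9] 67.9 circ [ 452.7 -246.8] 15.3
lid_small seed [ 0.473 -0.114  0.04 ]
   scene lev 238 zmed 0.0402 rect [ 464.2 -100.2] [65.7 63.8] 53.9 circ [ 464.4 -100.1] 35.5
   scene knob 71 zmed 0.0705 rect [463.6 -99.4] [19.9 21.1] 4.3 circ [464.  -99.9] 11.6
   side lev 211 zmed 0.0410 rect [456.1 -99.8] [61.9 68.5] 59.0 circ [456.7 -99.5] 35.1
   side knob 64 zmed 0.0707 rect [ 455.4 -100.7] [20.1 22.7] 4.2 circ [ 455.9 -100.4] 12.7
lid_oblong seed [0.478 0.222 0.04 ]
   scene lev 329 zmed 0.0408 rect [463.1 244.3] [ 75.7 123. ] 78.5 circ [463.7 247.3] 61.5
   scene knob 72 zmed 0.0705 rect [463.6 247.1] [17.6 45. ] 79.8 circ [463.9 248.8] 22.8
   side lev 275 zmed 0.0416 rect [482.3 240.5] [ 74.5 164.4] 78.1 circ [480.7 2
[... 659 characters left out ...]
[100.7  73.4] 26.4 circ [613.7 240.9] 52.1
pot_small seed [ 0.616 -0.221  0.042]
   scene lev 250 zmed 0.0893 rect [ 641.3 -251.9] [69.7 69.4] 2.7 circ [ 641.8 -250.8] 36.8
   side lev 151 zmed 0.0898 rect [ 634.5 -251.9] [70.8 69.7] 68.1 circ [ 634.6 -250.8] 37.4
pot_oblong seed [ 0.618 -0.05   0.041]
   scene lev 317 zmed 0.0771 rect [635.2 -75.9] [123.2  78. ] 0.6 circ [635.3 -78.4] 61.7
   side lev 198 zmed 0.0776 rect [640.1 -52.5] [153.3 117.7] 65.1 circ [625.3 -44.8] 79.2
pot_square seed [0.611 0.113 0.062]
   scene lev 262 zmed 0.1034 rect [633.6 114.4] [161.1  90.3] 88.8 circ [618.6 115.8] 84.1
   side lev 152 zmed 0.1041 rect [627.9 112.2] [159.8  87.5] 87.6 circ [611.2 113. ] 83.7
```

View pics/hm.png

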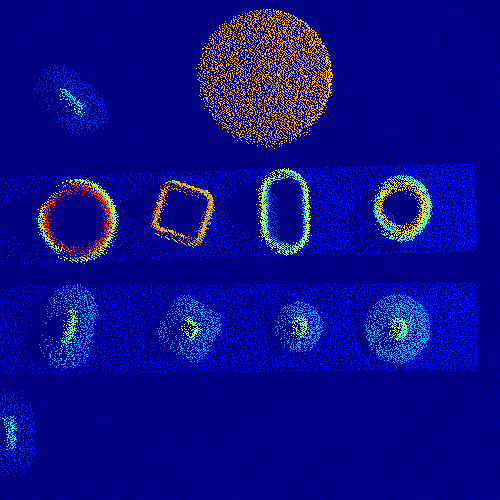

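The height map shows both rows clearly, plus an orange decoy lid at each end. The scene and side views differ by about 7 mm in x, so I'll go above the rows and take one wrist picture of everything.

Call:
carry_out:
  commands:
    - [-1, 0, 0, -0.05, 0, 0, 0]
    - [-1, 0, 0, -0.05, 0, 0, 0]
    - [-1, -0.04, -0.028, 0, 0, 0, 0]
    - [-1, -0.04, -0.028, 0, 0, 0, 0]
    - [-1, -0.04, -0.028, 0, 0, 0, 0]
    - [-1, -0.04, -0.028, 0, 0, 0, 0]
    - [-1, -0.04, -0.028, 0, 0, 0, 0]
    - [-1, -0.04, -0.028, 0, 0, 0, 0]
    - [-1, -0.04, -0.028, 0, 0, 0, 0]
    - [-1, -0.04, -0.028, 0, 0, 0, 0]
    - [-1, -0.04, -0.028, 0, 0, 0, 0]
    - [-1, -0.04, -0.028, 0, 0, 0, 0]
  force: 15

```text
time_s: 1.35
position: [0.4992, 0.1728, 0.3056]
ee_rot: [[-0.931, 0.366, 0.0], [0.366, 0.931, 0.0], [-0.0, 0.0, -1.0]]
contact_force: [0.6, 1.7, 0.3]
gripper_width: 0.094
```

Call:
carry_out:
  commands:
    - [-1, -0.04, -0.028, 0, 0, 0, 0]
    - [-1, -0.04, -0.028, 0, 0, 0, 0]
    - [-1, -0.04, -0.028, 0, 0, 0, 0]
    - [-1, -0.03, -0.028, 0, 0, 0, 0]
    - [-1, 0, 0, 0, 0, 0, -0.14]
    - [-1, 0, 0, 0, 0, 0, -0.14]
    - [-1, 0, 0, 0, 0, 0, -0.095]
    - [-1, 0, 0, 0, 0, 0, 0]
    - [-1, 0, 0, 0, 0, 0, 0]

```text
time_s: 2.25
position: [0.597, 0.0154, 0.3054]
ee_rot: [[-1.0, 0.003, -0.0], [0.003, 1.0, -0.0], [0.0, -0.0, -1.0]]
contact_force: [0.1, -0.3, -0.2]
gripper_width: 0.0941
```

```bash
cat > m2.py <<'E'
from h import *
import sys
c,W=grab("wrist","w1"); s=ctrl.sense(); print(s["time_s"],s["position"],np.round(s["ee_rot"],3).tolist())
Z=dict(lid_big=((.456,-.247),.042,.055),lid_small=((.46,-.1),.042,.042),lid_oblong=((.46,.246),.042,.068),lid_square=((.457,.065),.042,.062),
pot_big=((.615,.24),.118,.058),pot_small=((.638,-.251),.090,.042),pot_oblong=((.63,-.077),.078,.068),pot_square=((.63,.082),.104,.062))
P0=W.reshape(-1,3)
for k,(xy,z,R) in Z.items():
    P=P0[np.hypot(*(P0[:,:2]-xy).T)<R+.008]
    for nm,zz,t in(("lev",z,.004),)+((("knob",.071,.0045),) if k[:3]=="lid" else ()):
        Q=P[abs(P[:,2]-zz)<t]
        if len(Q)<6: print(k,nm,"few");continue
        q=Q[:,:2].astype(np.float32)*1000; r=cv2.minAreaRect(q); cc=cv2.minEnclosingCircle(q)
        print(k,nm,len(q),"z %.4f"%np.median(Q[:,2]),"rect",np.round(r[0],1),np.round(r[1],1),round(r[2],1),"circ",np.round(cc[0],1),round(cc[1],1))
E
python3 m2.py
```

```text
2.3 [0.59703323 0.01544226 0.3053803 ] [[-1.0, 0.003, -0.0], [0.003, 1.0, -0.0], [0.0, -0.0, -1.0]]
lid_big lev 3584 z 0.0420 rect [ 456.1 -243.9] [97.1 96.6] 62.1 circ [ 455.5 -243.5] 49.2
lid_big knob 335 z 0.0738 rect [ 455.8 -243. ] [26.8 25.5] 27.1 circ [ 456.2 -243.9] 14.0
lid_small lev 1773 z 0.0413 rect [459.2 -96.1] [70.7 69.2] 50.0 circ [459.5 -96.4] 35.7
lid_small knob 258 z 0.0739 rect [459.2 -96.1] [22.3 23. ] 43.0 circ [458.5 -96.7] 12.1
lid_oblong lev 3695 z 0.0418 rect [458.6 248.8] [ 74.8 123.5] 77.4 circ [459.  250.3] 61.8
lid_oblong knob 379 z 0.0742 rect [459.3 248.9] [13.6 43.4] 77.9 circ [458.9 247.2] 21.7
lid_square lev 2907 z 0.0417 rect [455.9  68.7] [80.2 80.3] 55.7 circ [455.8  69.1] 49.3
lid_square knob 304 z 0.0744 rect [456.   68.2] [24.2 24.6] 57.2 circ [456.5  68.3] 15.7
pot_big lev 1496 z 0.1188 rect [618.3 237.7] [98.4 97. ] 77.6 circ [618.4 237.8] 49.6
pot_small lev 899 z 0.0908 rect [ 637.5 -249.6] [68.4 71.2] 2.2 circ [ 638.3 -249.5] 36.2
pot_oblong lev 1087 z 0.0790 rect [632.3 -73.5] [123.2  74.1] 2.4 circ [632.2 -74.3] 61.7
pot_square lev 1137 z 0.1049 rect [629.7  80. ] [80.4 80.2] 71.6 circ [629.5  79.9] 49.0
```

View pics/w1.png

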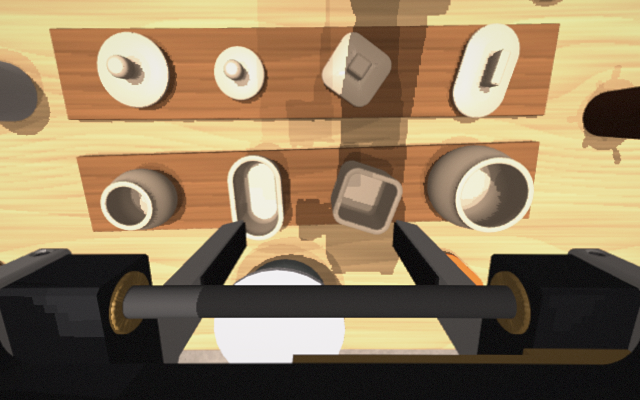

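The wrist picture shows all eight items, and the rim and plate fits match the stated sizes to about 1 mm. Small lid first.

Call:
carry_out:
  commands:
    - [-1, 0.0275, -0.0224, 0.03, 0, 0, 0]
    - [-1, 0.0275, -0.0224, 0.03, 0, 0, 0]
    - [-1, 0.0275, -0.0224, 0.03, 0, 0, 0]
    - [-1, 0.0275, -0.0224, 0.03, 0, 0, 0]
    - [-1, 0.0275, -0.0224, 0.03, 0, 0, 0]
    - [-1, 0, 0, 0.03, 0, 0, 0]
    - [-1, 0, 0, 0.03, 0, 0, 0]
    - [-1, 0, 0, 0.03, 0, 0, 0]
    - [-1, 0, 0, 0.01, 0, 0, 0]
    - [-1, 0, 0, 0.0084, 0, 0, 0]
    - [-1, 0, 0, 0, 0, 0, 0]
    - [-1, 0, 0, 0, 0, 0, 0]
  force: 20

```text
time_s: 3.5
position: [0.4602, -0.0966, 0.048]
ee_rot: [[-1.0, 0.0, 0.001], [0.0, 1.0, -0.0], [-0.001, -0.0, -1.0]]
contact_force: [0.3, -0.5, -0.5]
gripper_width: 0.0943
```

Run:
```python
from h import *
c,W=grab("wrist","w2")
A=np.vstack([np.load(f"pics/{n}0.npy").reshape(-1,3) for n in("scene","side")]); 
m=(A[:,2]>.03)&(A[:,2]<.2)&(A[:,1]>.31)&(A[:,0]>.3)&(A[:,0]<.75)&(A[:,1]<.55)
for lo,hi in((.03,.09),(.1,.15),(.15,.2)):
    Q=A[m&(A[:,2]>lo)&(A[:,2]<hi)]; print(lo,len(Q),np.percentile(Q[:,:2],[2,50,98],axis=0).round(3).tolist())
```

```text
0.03 849 [[0.305, 0.33], [0.513, 0.432], [0.553, 0.492]]
0.1 225 [[0.471, 0.42], [0.51, 0.454], [0.555, 0.493]]
0.15 175 [[0.471, 0.413], [0.517, 0.475], [0.56, 0.501]]
```

View pics/w2.png

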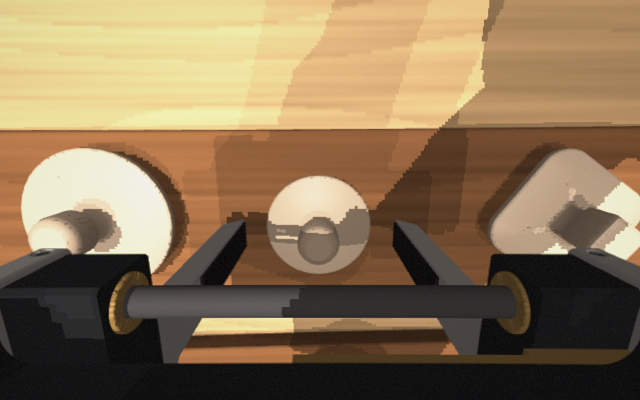

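The knob is centred between the fingers (318,242). I'll close, then lift.

Call:
carry_out:
  commands:
    - [-1, 0, 0, 0.001, 0, 0, 0]
    - [1, 0, 0, 0, 0, 0, 0]
    - [1, 0, 0, 0, 0, 0, 0]
    - [1, 0, 0, 0, 0, 0, 0]
    - [1, 0, 0, 0, 0, 0, 0]
    - [1, 0, 0, 0, 0, 0, 0]
    - [1, 0, 0, 0, 0, 0, 0]
    - [1, 0, 0, 0, 0, 0, 0]

```text
time_s: 4.35
position: [0.4596, -0.0966, 0.0461]
ee_rot: [[-1.0, -0.0, -0.0], [-0.0, 1.0, -0.0], [0.0, -0.0, -1.0]]
contact_force: [-0.5, -0.2, -0.3]
gripper_width: 0.0416
```

Call:
carry_out:
  commands:
    - [1, 0, 0, -0.02, 0, 0, 0]
    - [1, 0, 0, -0.04, 0, 0, 0]
    - [1, 0, 0, -0.04, 0, 0, 0]
    - [1, 0, 0, -0.02, 0, 0, 0]
    - [1, 0, 0, 0, 0, 0, 0]
    - [1, 0, 0, 0, 0, 0, 0]

```text
time_s: 4.95
position: [0.4596, -0.0964, 0.166]
ee_rot: [[-1.0, -0.0, 0.0], [-0.0, 1.0, 0.0], [-0.0, 0.0, -1.0]]
contact_force: [-0.1, -0.2, -0.5]
gripper_width: 0.0007
```

```bash
cat > held.py <<'E'
from h import *
import sys
# held lid: plate in tool frame; argv: tag, plate size (max half diag m)
tag,R=sys.argv[1],float(sys.argv[2])
c,W=grab("wrist",tag); s=ctrl.sense(); p=np.array(s["position"]); Rm=np.array(s["ee_rot"])
T=(W.reshape(-1,3)-p)@Rm
Q=T[(T[:,2]>-.002)&(T[:,2]<.010)&(np.hypot(T[:,0],T[:,1])<R+.012)]
Q=Q[~np.isnan(Q[:,0])]
print("pos",p.round(4),"w",round(s["gripper_width"],4),"F",np.round(s["contact_force"],1),"n",len(Q))
pl=np.linalg.lstsq(np.c_[Q[:,:2],np.ones(len(Q))],Q[:,2],rcond=None)[0]; print("plane slope deg",np.degrees(pl[:2]).round(2),"z",pl[2].round(4))
q=Q[:,:2].astype(np.float32)*1000; r=cv2.minAreaRect(q); cc=cv2.minEnclosingCircle(q)
print("tool-frame rect",np.round(r[0],1),np.round(r[1],1),round(r[2],1),"circ",np.round(cc[0],1),round(cc[1],1))
E
python3 held.py w3 .035
```

```text
pos [ 0.4593 -0.0964  0.1654] w 0.0004 F [-0.6 -0.2  0. ] n 1
plane slope deg [-0. -0.] z -0.0016
tool-frame rect [7.6 0.1] [0. 0.] 0.0 circ [7.6 0.1] 0.0
```

View pics/w3.png

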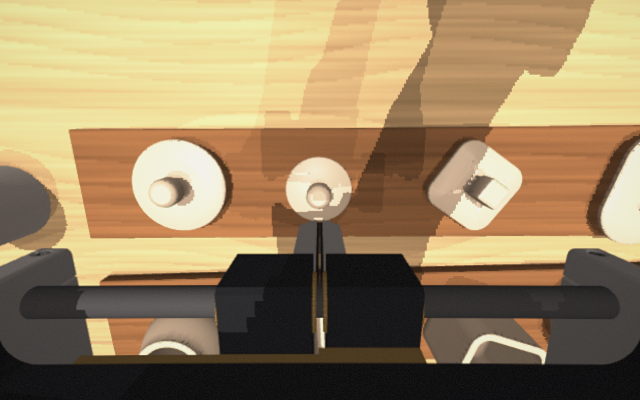

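The lift started before the slow fingers had shut, and the lid is undisturbed. I'll half-open, go down again and give the close more time.

Call:
carry_out:
  commands:
    - [0, 0, 0, 0, 0, 0, 0]
    - [0, 0, 0, 0, 0, 0, 0]
    - [0, 0, 0, 0, 0, 0, 0]
    - [0, 0, 0, 0, 0, 0, 0]
    - [0, 0, 0, 0, 0, 0, 0]
    - [0, 0, 0, 0, 0, 0, 0]
    - [0, 0, 0, 0.02, 0, 0, 0]
    - [0, 0, 0, 0.04, 0, 0, 0]
    - [0, 0, 0, 0.04, 0, 0, 0]
    - [0, 0, 0, 0.02, 0, 0, 0]
    - [0, 0, 0, 0, 0, 0, 0]

```text
time_s: 6.1
position: [0.458, -0.0965, 0.044]
ee_rot: [[-1.0, -0.0, -0.004], [-0.0, 1.0, -0.0], [0.004, -0.0, -1.0]]
contact_force: [-0.0, 0.3, 0.9]
gripper_width: 0.0465
```

Call:
carry_out:
  commands:
    - [1, 0, 0, 0, 0, 0, 0]
    - [1, 0, 0, 0, 0, 0, 0]
    - [1, 0, 0, 0, 0, 0, 0]
    - [1, 0, 0, 0, 0, 0, 0]
    - [1, 0, 0, 0, 0, 0, 0]
    - [1, 0, 0, 0, 0, 0, 0]
    - [1, 0, 0, 0, 0, 0, 0]
    - [1, 0, 0, 0, 0, 0, 0]

```text
time_s: 6.9
position: [0.4605, -0.0966, 0.047]
ee_rot: [[-1.0, -0.0, 0.002], [-0.0, 1.0, -0.0], [-0.002, -0.0, -1.0]]
contact_force: [0.3, -0.4, 8.4]
gripper_width: 0.0232
```

Call:
carry_out:
  commands:
    - [1, 0, 0, -0.01, 0, 0, 0]
    - [1, 0, 0, -0.03, 0, 0, 0]
    - [1, 0, 0, -0.04, 0, 0, 0]
    - [1, 0, 0, -0.03, 0, 0, 0]
    - [1, 0, 0, -0.01, 0, 0, 0]
    - [1, 0, 0, 0, 0, 0, 0]
    - [1, 0, 0, 0, 0, 0, 0]

```text
time_s: 7.6
position: [0.4591, -0.0964, 0.1653]
ee_rot: [[-1.0, -0.0, -0.001], [-0.0, 1.0, 0.0], [0.001, 0.0, -1.0]]
contact_force: [0.1, 0.7, -0.9]
gripper_width: 0.0233
```

```bash
python3 held.py w4 .035
```

```text
pos [ 0.459  -0.0964  0.165 ] w 0.0235 F [ 0.3 -0.8 -0.4] n 4561
plane slope deg [0.05 0.82] z 0.0054
tool-frame rect [2.8 0.2] [67.7 66.8] 41.6 circ [1.1 0.8] 35.1
```

Small lid held and level (slope under 1°, width 23.3 mm). Carrying it to the small pot.

Call:
carry_out:
  commands:
    - [1, -0.015, -0.0125, 0, 0, 0, 0]
    - [1, -0.03, -0.026, 0, 0, 0, 0]
    - [1, -0.03, -0.026, 0, 0, 0, 0]
    - [1, -0.03, -0.026, 0, 0, 0, 0]
    - [1, -0.03, -0.026, 0, 0, 0, 0]
    - [1, -0.03, -0.026, 0, 0, 0, 0]
    - [1, -0.015, -0.011, 0, 0, 0, 0]
    - [1, 0, 0, 0.015, 0, 0, 0]
    - [1, 0, 0, 0.015, 0, 0, 0]
    - [1, 0, 0, 0.008, 0, 0, 0]
    - [1, 0, 0, 0, 0, 0, 0]
    - [1, 0, 0, 0, 0, 0, 0]

```text
time_s: 8.85
position: [0.6395, -0.2496, 0.1282]
ee_rot: [[-1.0, -0.001, -0.0], [-0.001, 1.0, 0.0], [0.0, 0.0, -1.0]]
contact_force: [0.4, -0.9, -1.3]
gripper_width: 0.0236
```

```bash
python3 held.py w5 .035
```

```text
pos [ 0.6398 -0.2498  0.1287] w 0.0237 F [ 0.5  0.9 -0.8] n 4543
plane slope deg [-0.07  0.67] z 0.0062
tool-frame rect [3.3 1. ] [66.5 67.6] 45.2 circ [1.5 1.2] 35.3
```

View pics/w5.png

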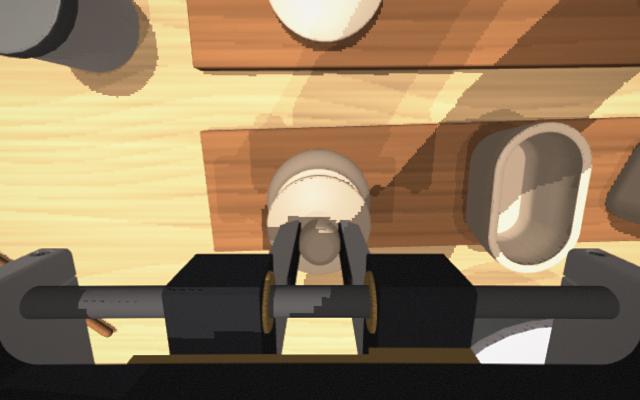

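Lid (318,210) is over the small pot's mouth. Lowering in small steps.

Call:
carry_out:
  commands:
    - [1, 0, 0, 0.008, 0, 0, 0]
    - [1, 0, 0, 0.006, 0, 0, 0]
    - [1, 0, 0, 0.003, 0, 0, 0]
    - [1, 0, 0, 0.002, 0, 0, 0]
    - [1, 0, 0, 0.001, 0, 0, 0]
    - [1, 0, 0, 0, 0, 0, 0]
    - [1, 0, 0, 0, 0, 0, 0]

```text
time_s: 9.6
position: [0.6397, -0.2501, 0.1082]
ee_rot: [[-1.0, -0.0, 0.0], [-0.0, 1.0, -0.0], [-0.0, -0.0, -1.0]]
contact_force: [-0.5, 0.4, -0.8]
gripper_width: 0.0237
```

Call:
carry_out:
  commands:
    - [1, 0, 0, 0.001, 0, 0, 0]
    - [1, 0, 0, 0.001, 0, 0, 0]
    - [1, 0, 0, 0, 0, 0, 0]

```text
time_s: 9.9
position: [0.6396, -0.25, 0.106]
ee_rot: [[-1.0, -0.0, -0.0], [-0.0, 1.0, -0.0], [0.0, -0.0, -1.0]]
contact_force: [0.1, -0.1, -0.7]
gripper_width: 0.0235
```

```bash
python3 held.py w6 .035
```

```text
pos [ 0.6396 -0.25    0.106 ] w 0.0236 F [-0.2  0.2 -0.6] n 4558
plane slope deg [0.05 0.77] z 0.0058
tool-frame rect [3.  1.1] [66.4 68. ] 46.0 circ [1.2 0.5] 35.2
```

Call:
carry_out:
  commands:
    - [1, 0, 0, 0.001, 0, 0, 0]
    - [1, 0, 0, 0, 0, 0, 0]

```text
time_s: 10.15
position: [0.6398, -0.2502, 0.1053]
ee_rot: [[-1.0, -0.0, 0.0], [-0.0, 1.0, -0.0], [-0.0, -0.0, -1.0]]
contact_force: [-0.3, -0.4, 2.2]
gripper_width: 0.0236
```

Call:
carry_out:
  commands:
    - [1, 0, 0, 0.001, 0, 0, 0]
    - [1, 0, 0, 0, 0, 0, 0]

```text
time_s: 10.35
position: [0.6399, -0.2505, 0.1049]
ee_rot: [[-1.0, 0.0, 0.001], [0.0, 1.0, -0.001], [-0.001, -0.001, -1.0]]
contact_force: [-2.3, -1.2, 6.9]
gripper_width: 0.0235
```

It touches at the predicted seated height (2–7 N). Release, lift, and look.

Call:
carry_out:
  commands:
    - [0, 0, 0, -0.001, 0, 0, 0]
    - [0, 0, 0, 0, 0, 0, 0]
    - [0, 0, 0, 0, 0, 0, 0]
    - [0, 0, 0, 0, 0, 0, 0]
    - [0, 0, 0, 0, 0, 0, 0]
    - [0, 0, 0, -0.01, 0, 0, 0]
    - [0, 0, 0, -0.03, 0, 0, 0]
    - [0, 0.02, 0, -0.02, 0, 0, 0]
    - [0, 0.04, 0, -0.01, 0, 0, 0]
    - [0, 0.04, 0, 0, 0, 0, 0]
    - [0, 0.04, 0.003, 0, 0, 0, 0]
    - [0, 0.028, 0.003, 0, 0, 0, 0]

```text
time_s: 11.55
position: [0.4694, -0.2443, 0.1759]
ee_rot: [[-1.0, 0.001, 0.001], [0.001, 1.0, 0.0], [-0.001, 0.0, -1.0]]
contact_force: [-0.1, -1.7, -0.5]
gripper_width: 0.0472
```

Call:
carry_out:
  commands:
    - [0, 0.016, 0, 0, 0, 0, 0]
    - [0, 0, 0, 0, 0, 0, 0]
    - [0, 0, 0, 0, 0, 0, 0]

```text
time_s: 11.85
position: [0.4564, -0.2441, 0.1759]
ee_rot: [[-1.0, -0.0, 0.001], [-0.0, 1.0, -0.0], [-0.001, -0.0, -1.0]]
contact_force: [-0.1, 0.2, -0.4]
gripper_width: 0.0471
```

```bash
cat > chk.py <<'E'
from h import *
import sys
# argv: camera tag then x y ztop R ...
c,W=grab(sys.argv[1],sys.argv[2]); P0=W.reshape(-1,3); s=ctrl.sense()
print("t",s["time_s"],"pos",np.round(s["position"],4),"R",np.round(s["ee_rot"],3).tolist())
a=list(map(float,sys.argv[3:]))
for i in range(0,len(a),4):
    x,y,z,R=a[i:i+4]; Q=P0[(np.hypot(P0[:,0]-x,P0[:,1]-y)<R)&(abs(P0[:,2]-z)<.005)]
    if len(Q)<10: print("few",len(Q)); continue
    pl=np.linalg.lstsq(np.c_[Q[:,:2]-[x,y],np.ones(len(Q))],Q[:,2],rcond=None)[0]
    q=Q[:,:2].astype(np.float32)*1000; r=cv2.minAreaRect(q); cc=cv2.minEnclosingCircle(q)
    print(len(Q),"z %.4f"%np.median(Q[:,2]),"slope",np.degrees(pl[:2]).round(1),"rect",np.round(r[0],1),np.round(r[1],1),round(r[2],1),"circ",np.round(cc[0],1),round(cc[1],1))
E
python3 chk.py wrist w7 .456 -.2435 .042 .055 .456 -.2435 .073 .02
python3 chk.py scene s7 .638 -.2495 .1 .045 .618 .2377 .118 .055
```

```text
t 11.9 pos [ 0.4567 -0.2441  0.1756] R [[-1.0, -0.001, 0.001], [-0.001, 1.0, -0.0], [-0.001, -0.0, -1.0]]
5451 z 0.0421 slope [ 0.2 -0. ] rect [ 455.8 -244.1] [97.6 96.6] 87.9 circ [ 456. -244.] 49.0
605 z 0.0745 slope [3.5 0.4] rect [ 455.4 -244. ] [26.5 26.8] 0.2 circ [ 456.  -243.9] 14.2
t 11.95 pos [ 0.4566 -0.244   0.1753] R [[-1.0, -0.001, 0.0], [-0.001, 1.0, -0.0], [-0.0, -0.0, -1.0]]
453 z 0.0982 slope [0.3 0.1] rect [ 642.4 -253.4] [66.4 67. ] 37.7 circ [ 642.1 -252.1] 35.3
218 z 0.1171 slope [-0.  -0.2] rect [621.5 233.5] [95.1 98.5] 27.7 circ [622.2 235.6] 50.9
```

View pics/s7.png

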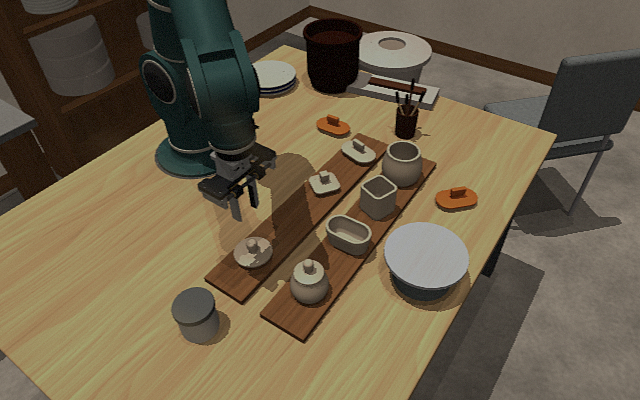

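Small lid is seated and level on its pot (309,275). Next is the big lid, which is right below the gripper.

Call:
carry_out:
  commands:
    - [0, 0, 0, 0.02, 0, 0, 0]
    - [0, 0, 0, 0.04, 0, 0, 0]
    - [0, 0, 0, 0.035, 0, 0, 0]
    - [0, 0, 0, 0.02, 0, 0, 0]
    - [0, 0, 0, 0.01, 0, 0, 0]
    - [0, 0, 0, 0.004, 0, 0, 0]
    - [0, 0, 0, 0, 0, 0, 0]
    - [0, 0, 0, 0, 0, 0, 0]
    - [1, 0, 0, 0, 0, 0, 0]
    - [1, 0, 0, 0, 0, 0, 0]
    - [1, 0, 0, 0, 0, 0, 0]
    - [1, 0, 0, 0, 0, 0, 0]
  force: 25

```text
time_s: 13.15
position: [0.4559, -0.2441, 0.0465]
ee_rot: [[-1.0, -0.0, 0.001], [-0.0, 1.0, -0.0], [-0.001, -0.0, -1.0]]
contact_force: [-2.3, 0.9, 7.5]
gripper_width: 0.0274
```

Call:
carry_out:
  commands:
    - [1, 0, 0, 0, 0, 0, 0]
    - [1, 0, 0, 0, 0, 0, 0]
    - [1, 0, 0, 0, 0, 0, 0]
    - [1, 0, 0, -0.01, 0, 0, 0]
    - [1, 0, 0, -0.03, 0, 0, 0]
    - [1, 0, 0, -0.04, 0, 0, 0]
    - [1, 0, 0, -0.04, 0, 0, 0]
    - [1, 0, 0, -0.03, 0, 0, 0]
    - [1, 0, 0, -0.01, 0, 0, 0]
    - [1, 0, 0, 0, 0, 0, 0]
    - [1, 0, 0, 0, 0, 0, 0]

```text
time_s: 14.25
position: [0.4552, -0.2437, 0.2051]
ee_rot: [[-1.0, -0.0, -0.001], [-0.0, 1.0, 0.0], [0.001, 0.0, -1.0]]
contact_force: [-0.2, 0.4, -1.7]
gripper_width: 0.0272
```

```bash
python3 held.py w8 .049
```

```text
pos [ 0.455  -0.2437  0.2048] w 0.0275 F [-0.5  0.5 -2.8] n 9905
plane slope deg [0.85 0.01] z 0.0042
tool-frame rect [3.2 0.8] [93.6 92.6] 45.8 circ [0.3 1.1] 49.0
```

Call:
carry_out:
  commands:
    - [1, -0.0075, 0.022, 0, 0, 0, 0]
    - [1, -0.015, 0.044, 0, 0, 0, 0]
    - [1, -0.015, 0.044, 0, 0, 0, 0]
    - [1, -0.015, 0.044, 0, 0, 0, 0]
    - [1, -0.015, 0.044, 0, 0, 0, 0]
    - [1, -0.015, 0.044, 0, 0, 0, 0]
    - [1, -0.015, 0.044, 0, 0, 0, 0]
    - [1, -0.015, 0.044, 0, 0, 0, 0]
    - [1, -0.015, 0.044, 0, 0, 0, 0]
    - [1, -0.015, 0.044, 0, 0, 0, 0]
    - [1, -0.015, 0.044, 0, 0, 0, 0]
    - [1, -0.0065, 0.0186, 0, 0, 0, 0]

```text
time_s: 15.5
position: [0.6189, 0.2413, 0.2034]
ee_rot: [[-1.0, -0.004, -0.003], [-0.004, 1.0, -0.0], [0.003, -0.0, -1.0]]
contact_force: [-0.6, -0.4, -1.7]
gripper_width: 0.0274
```

Call:
carry_out:
  commands:
    - [1, 0, 0, 0.01, 0, 0, 0]
    - [1, 0, 0, 0.02, 0, 0, 0]
    - [1, 0, 0, 0.01, 0, 0, 0]
    - [1, 0, 0, 0, 0, 0, 0]
    - [1, 0, 0, 0, 0, 0, 0]
    - [1, 0, 0, 0, 0, 0, 0]

```text
time_s: 16.1
position: [0.6199, 0.2364, 0.1668]
ee_rot: [[-1.0, 0.0, 0.001], [0.0, 1.0, 0.0], [-0.001, 0.0, -1.0]]
contact_force: [-0.3, -0.4, -1.4]
gripper_width: 0.0273
```

```bash
python3 held.py w9 .049; python3 -c "
from h import *
print(ctrl.sense()['ee_rot'])"
```

```text
pos [0.6199 0.2364 0.1669] w 0.0274 F [-0.6  0.5 -0.6] n 9914
plane slope deg [ 0.77 -0.  ] z 0.0046
tool-frame rect [3.6 0.7] [93.4 92.2] 45.8 circ [0.2 0.9] 49.0
[[-9.99999480e-01  1.11518115e-04  1.01411950e-03]
 [ 1.11906009e-04  9.99999921e-01  3.82445319e-04]
 [-1.01407677e-03  3.82558606e-04 -9.99999413e-01]]
```

View pics/w9.png

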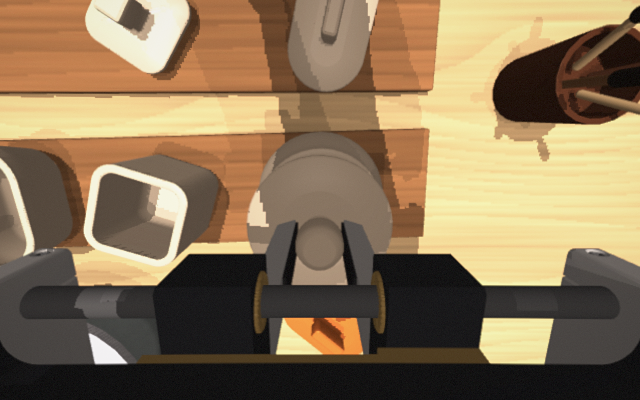

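The big lid is over the big pot (318,200), about 1 mm too far in x. I'll correct that and lower.

Call:
carry_out:
  commands:
    - [1, 0.001, 0.0005, 0.008, 0, 0, 0]
    - [1, 0, 0, 0.01, 0, 0, 0]
    - [1, 0, 0, 0.006, 0, 0, 0]
    - [1, 0, 0, 0.004, 0, 0, 0]
    - [1, 0, 0, 0.002, 0, 0, 0]
    - [1, 0, 0, 0.001, 0, 0, 0]
    - [1, 0, 0, 0, 0, 0, 0]
    - [1, 0, 0, 0, 0, 0, 0]

```text
time_s: 16.95
position: [0.6187, 0.2371, 0.1353]
ee_rot: [[-1.0, -0.0, 0.0], [-0.0, 1.0, 0.0], [-0.0, 0.0, -1.0]]
contact_force: [-0.4, -0.4, -1.7]
gripper_width: 0.0272
```

Call:
carry_out:
  commands:
    - [1, 0, 0, 0.001, 0, 0, 0]
    - [1, 0, 0, 0.001, 0, 0, 0]
    - [1, 0, 0, 0, 0, 0, 0]

```text
time_s: 17.25
position: [0.6185, 0.237, 0.133]
ee_rot: [[-1.0, -0.0, -0.0], [-0.0, 1.0, -0.0], [0.0, -0.0, -1.0]]
contact_force: [0.1, -0.0, -1.3]
gripper_width: 0.0272
```

Call:
carry_out:
  commands:
    - [1, 0, 0, 0.001, 0, 0, 0]
    - [1, 0, 0, 0, 0, 0, 0]

```text
time_s: 17.45
position: [0.6187, 0.2371, 0.1326]
ee_rot: [[-1.0, -0.0, 0.0], [-0.0, 1.0, 0.0], [-0.0, 0.0, -1.0]]
contact_force: [-3.0, -1.0, 5.6]
gripper_width: 0.0272
```

Contact at the predicted height. Release, lift, go to the square lid and turn the tool.

Call:
carry_out:
  commands:
    - [0, 0, 0, -0.001, 0, 0, 0]
    - [0, 0, 0, 0, 0, 0, 0]
    - [0, 0, 0, 0, 0, 0, 0]
    - [0, 0, 0, 0, 0, 0, 0]
    - [0, 0, 0, 0, 0, 0, 0]
    - [0, 0, 0, -0.01, 0, 0, 0]
    - [0, 0, 0, -0.03, 0, 0, 0]
    - [0, 0, 0, -0.03, 0, 0, 0]
    - [0, 0.033, -0.034, 0, 0, 0, 0]
    - [0, 0.033, -0.034, 0, 0, 0, 0]
    - [0, 0.033, -0.034, 0, 0, 0, 0]
    - [0, 0.033, -0.034, 0, 0, 0, 0]

```text
time_s: 18.65
position: [0.4853, 0.0999, 0.2037]
ee_rot: [[-1.0, -0.0, 0.001], [-0.0, 1.0, 0.0], [-0.001, 0.0, -1.0]]
contact_force: [1.4, -0.1, 0.1]
gripper_width: 0.0473
```

Call:
carry_out:
  commands:
    - [0, 0.031, -0.0326, 0, 0, 0, 0]
    - [0, 0, 0, 0, 0, 0, 0.12]
    - [0, 0, 0, 0, 0, 0, 0.12]
    - [0, 0, 0, 0, 0, 0, 0.12]
    - [0, 0, 0, 0, 0, 0, 0.12]
    - [0, 0, 0, 0, 0, 0, 0.113]
    - [0, 0, 0, 0, 0, 0, 0]
    - [0, 0, 0, 0, 0, 0, 0]

```text
time_s: 19.45
position: [0.4557, 0.0685, 0.2035]
ee_rot: [[-0.831, 0.556, 0.001], [0.556, 0.831, 0.0], [-0.0, 0.0, -1.0]]
contact_force: [-0.3, 0.0, 0.3]
gripper_width: 0.0473
```

```bash
python3 chk.py wrist w10 .456 .0685 .042 .06 .456 .0685 .073 .02 .63 .08 .105 .062 
python3 chk.py scene s10 .618 .2377 .128 .055
```

```text
t 19.5 pos [0.4557 0.0684 0.2034] R [[-0.831, 0.556, 0.0], [0.556, 0.831, 0.0], [-0.0, 0.0, -1.0]]
3714 z 0.0418 slope [ 0.1 -0.1] rect [456.   68.6] [79.9 80.1] 55.6 circ [456.3  68.6] 48.9
481 z 0.0749 slope [ 2.6 -0.8] rect [455.6  69.1] [23.6 23.4] 55.7 circ [455.4  68.6] 15.6
109 z 0.1049 slope [ 5.3 17.5] rect [624.7  40.9] [ 3.7 47.1] 73.4 circ [625.   41.8] 23.5
t 19.55 pos [0.4557 0.0684 0.2033] R [[-0.831, 0.556, 0.0], [0.556, 0.831, 0.0], [-0.0, 0.0, -1.0]]
463 z 0.1267 slope [0.1 0.1] rect [622.  235.3] [95.4 94.3] 68.2 circ [621.1 234. ] 50.0
```

View pics/w10.png

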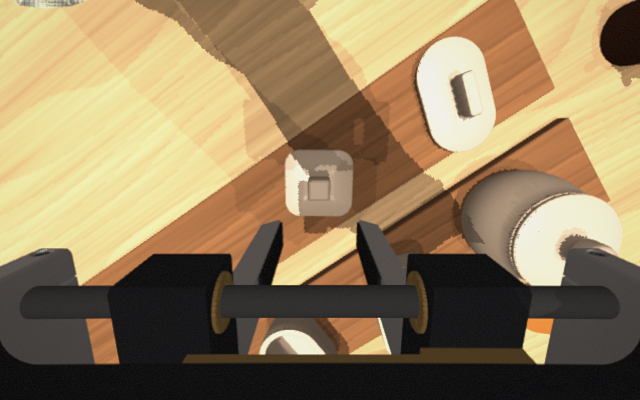

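The square lid is straight and centred below the gripper (318,185), and the big lid is level on its jar (565,240). Descending to grip the square lid.

Call:
carry_out:
  commands:
    - [0, 0, 0, 0.03, 0, 0, 0]
    - [0, 0, 0, 0.04, 0, 0, 0]
    - [0, 0, 0, 0.04, 0, 0, 0]
    - [0, 0, 0, 0.03, 0, 0, 0]
    - [0, 0, 0, 0.012, 0, 0, 0]
    - [0, 0, 0, 0.005, 0, 0, 0]
    - [0, 0, 0, 0, 0, 0, 0]
    - [0, 0, 0, 0, 0, 0, 0]
    - [1, 0, 0, 0, 0, 0, 0]
    - [1, 0, 0, 0, 0, 0, 0]
    - [1, 0, 0, 0, 0, 0, 0]
    - [1, 0, 0, 0, 0, 0, 0]

```text
time_s: 20.75
position: [0.4557, 0.0685, 0.0463]
ee_rot: [[-0.829, 0.559, 0.0], [0.559, 0.829, 0.0], [-0.0, 0.0, -1.0]]
contact_force: [-1.7, -0.4, 5.4]
gripper_width: 0.0236
```

Call:
carry_out:
  commands:
    - [1, 0, 0, 0, 0, 0, 0]
    - [1, 0, 0, 0, 0, 0, 0]
    - [1, 0, 0, 0, 0, 0, 0]
    - [1, 0, 0, -0.01, 0, 0, 0]
    - [1, 0, 0, -0.03, 0, 0, 0]
    - [1, 0, 0, -0.04, 0, 0, 0]
    - [1, 0, 0, -0.04, 0, 0, 0]
    - [1, 0, 0, -0.01, 0, 0, 0]
    - [1, 0, 0, 0, 0, 0, -0.09]
    - [1, 0, 0, 0, 0, 0, -0.1]
    - [1, 0, 0, 0, 0, 0, -0.0875]
    - [1, 0, 0, 0, 0, 0, 0]

```text
time_s: 21.95
position: [0.4553, 0.0683, 0.176]
ee_rot: [[-0.951, 0.309, -0.0], [0.309, 0.951, -0.0], [0.0, -0.0, -1.0]]
contact_force: [0.2, -0.7, -1.1]
gripper_width: 0.0241
```

```bash
python3 chk.py wrist w11a .63 .08 .105 .062; python3 held.py w11 .053
```

```text
t 22.0 pos [0.4553 0.0683 0.1759] R [[-0.95, 0.312, -0.0], [0.312, 0.95, -0.0], [0.0, -0.0, -1.0]]
215 z 0.1047 slope [4.  4.5] rect [597.5  52.7] [ 9.  33.3] 63.6 circ [597.7  53. ] 16.8
pos [0.4554 0.0683 0.176 ] w 0.0238 F [ 0.1  0.3 -1.6] n 7444
plane slope deg [0.02 0.45] z 0.0048
tool-frame rect [-0.3  0.7] [80.  80.4] 90.0 circ [3.4 0.7] 46.7
```

Square lid held straight, with the jaws at the pot's angle of 71.6°. Moving over the square pot.

Call:
carry_out:
  commands:
    - [1, -0.015, 0.006, 0, 0, 0, 0]
    - [1, -0.035, 0.014, 0, 0, 0, 0]
    - [1, -0.035, 0.014, 0, 0, 0, 0]
    - [1, -0.035, 0.014, 0, 0, 0, 0]
    - [1, -0.03, 0.012, 0, 0, 0, 0]
    - [1, -0.0117, 0.0048, 0, 0, 0, 0]
    - [1, 0, 0, 0.01, 0, 0, 0]
    - [1, 0, 0, 0.013, 0, 0, 0]
    - [1, 0, 0, 0, 0, 0, 0]
    - [1, 0, 0, 0, 0, 0, 0]

```text
time_s: 23.05
position: [0.6286, 0.0799, 0.1528]
ee_rot: [[-0.951, 0.311, -0.001], [0.311, 0.951, -0.0], [0.001, -0.0, -1.0]]
contact_force: [0.8, 0.2, -1.9]
gripper_width: 0.0238
```

```bash
python3 chk.py scene s12 .63 .08 .104 .062; python3 held.py w12 .053
python3 - <<'E'
import cv2
a=cv2.imread("pics/w12.png");b=cv2.imread("pics/s12.png")[130:250,310:470]
cv2.imwrite("pics/c12.png",cv2.vconcat([cv2.resize(a,(640,400))[100:300],cv2.resize(b,(640,380))[:380]]))
E
```

```text
t 23.1 pos [0.629  0.0799 0.1533] R [[-0.951, 0.31, -0.0], [0.31, 0.951, 0.0], [0.0, 0.0, -1.0]]
168 z 0.1034 slope [-0.2  0.1] rect [639.6  62.8] [97.4 67.2] 25.5 circ [633.2  76.1] 48.7
pos [0.6293 0.08   0.1536] w 0.0241 F [-1.   0.3 -1. ] n 7429
plane slope deg [-0.04  0.48] z 0.0051
tool-frame rect [-0.1  0.6] [80.2 79.9] 0.3 circ [3.6 0.6] 46.7
```

View pics/c12.png

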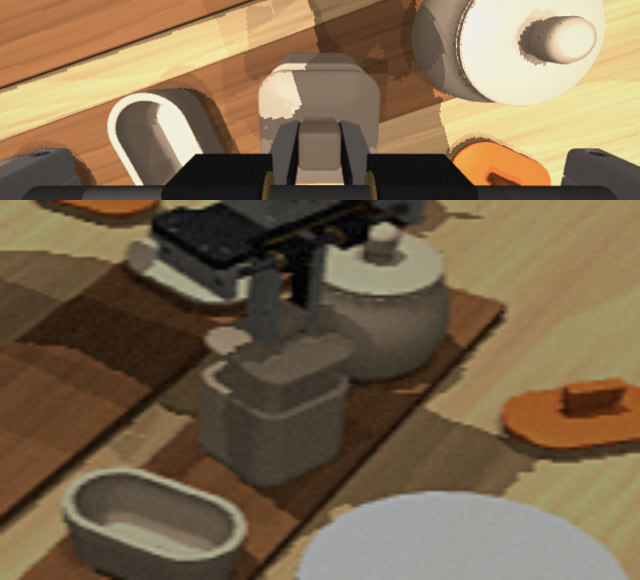

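The lid is square over the caddy (bottom crop, 280,350). Lowering.

Call:
carry_out:
  commands:
    - [1, 0, 0, 0.008, 0, 0, 0]
    - [1, 0, 0, 0.01, 0, 0, 0]
    - [1, 0, 0, 0.006, 0, 0, 0]
    - [1, 0, 0, 0.004, 0, 0, 0]
    - [1, 0, 0, 0.003, 0, 0, 0]
    - [1, 0, 0, 0.001, 0, 0, 0]
    - [1, 0, 0, 0, 0, 0, 0]
    - [1, 0, 0, 0, 0, 0, 0]

```text
time_s: 23.95
position: [0.6296, 0.0799, 0.1213]
ee_rot: [[-0.951, 0.31, 0.0], [0.31, 0.951, -0.0], [-0.0, 0.0, -1.0]]
contact_force: [0.1, 0.2, -1.1]
gripper_width: 0.0236
```

Call:
carry_out:
  commands:
    - [1, 0, 0, 0.001, 0, 0, 0]
    - [1, 0, 0, 0.001, 0, 0, 0]
    - [1, 0, 0, 0, 0, 0, 0]

```text
time_s: 24.25
position: [0.6294, 0.0799, 0.119]
ee_rot: [[-0.951, 0.31, -0.0], [0.31, 0.951, -0.0], [0.0, -0.0, -1.0]]
contact_force: [-0.5, -0.3, -1.2]
gripper_width: 0.0237
```

Call:
carry_out:
  commands:
    - [1, 0, 0, 0.001, 0, 0, 0]
    - [1, 0, 0, 0, 0, 0, 0]

```text
time_s: 24.45
position: [0.6295, 0.0797, 0.1183]
ee_rot: [[-0.951, 0.31, 0.0], [0.31, 0.951, -0.0], [-0.0, -0.0, -1.0]]
contact_force: [-0.9, -0.1, 3.8]
gripper_width: 0.0239
```

Seated contact. Release, lift, and go to the oblong lid.

Call:
carry_out:
  commands:
    - [0, 0, 0, -0.001, 0, 0, 0]
    - [0, 0, 0, 0, 0, 0, 0]
    - [0, 0, 0, 0, 0, 0, 0]
    - [0, 0, 0, 0, 0, 0, 0]
    - [0, 0, 0, 0, 0, 0, 0]
    - [0, 0, 0, -0.01, 0, 0, 0]
    - [0, 0, 0, -0.04, 0, 0, 0]
    - [0, 0, 0, -0.04, 0, 0, 0]
    - [0, 0.0358, 0.018, 0, 0, 0, 0]
    - [0, 0.0358, 0.018, 0, 0, 0, 0]
    - [0, 0.0358, 0.018, 0, 0, 0, 0]
    - [0, 0.0358, 0.018, 0, 0, 0, 0]

```text
time_s: 25.65
position: [0.5145, 0.1937, 0.2099]
ee_rot: [[-0.951, 0.31, 0.001], [0.31, 0.951, 0.0], [-0.001, 0.001, -1.0]]
contact_force: [0.8, 0.8, 0.1]
gripper_width: 0.047
```

Call:
carry_out:
  commands:
    - [0, 0.0358, 0.018, 0, 0, 0, 0]
    - [0, 0.0356, 0.018, 0, 0, 0, 0]
    - [0, 0, 0, 0, 0, 0, -0.098]
    - [0, 0, 0, 0, 0, 0, 0]
    - [0, 0, 0, 0, 0, 0, 0]
    - [0, 0, 0, 0, 0, 0, 0]

```text
time_s: 26.25
position: [0.4595, 0.2483, 0.2093]
ee_rot: [[-0.976, 0.219, 0.0], [0.219, 0.976, -0.0], [-0.0, -0.0, -1.0]]
contact_force: [-1.3, -0.2, 0.7]
gripper_width: 0.0469
```

```bash
python3 chk.py wrist w13 .459 .249 .042 .07 .459 .249 .073 .026
python3 chk.py scene s13 .63 .08 .114 .06
```

```text
t 26.3 pos [0.4595 0.2484 0.2092] R [[-0.976, 0.219, 0.0], [0.219, 0.976, -0.0], [-0.0, -0.0, -1.0]]
4873 z 0.0421 slope [ 0.1 -0. ] rect [459.6 249.7] [ 73.9 122.9] 76.8 circ [459.5 249.6] 61.8
485 z 0.0749 slope [ 0.3 -2.3] rect [459.4 250.1] [13.2 44.2] 77.2 circ [459.4 250.3] 22.2
t 26.35 pos [0.4593 0.2485 0.2091] R [[-0.976, 0.218, 0.0], [0.218, 0.976, -0.0], [-0.0, -0.0, -1.0]]
424 z 0.1127 slope [-0.2  0.2] rect [633.6  76.9] [80.8 80.5] 72.8 circ [634.   77.3] 47.6
```

Call:
carry_out:
  commands:
    - [0, 0, 0.001, 0.03, 0, 0, 0]
    - [0, 0, 0, 0.04, 0, 0, 0]
    - [0, 0, 0, 0.04, 0, 0, 0]
    - [0, 0, 0, 0.03, 0, 0, 0]
    - [0, 0, 0, 0.017, 0, 0, 0]
    - [0, 0, 0, 0.006, 0, 0, 0]
    - [0, 0, 0, 0, 0, 0, 0]
    - [0, 0, 0, 0, 0, 0, 0]
    - [1, 0, 0, 0, 0, 0, 0]
    - [1, 0, 0, 0, 0, 0, 0]
    - [1, 0, 0, 0, 0, 0, 0]
    - [1, 0, 0, 0, 0, 0, 0]

```text
time_s: 27.55
position: [0.4592, 0.2502, 0.0463]
ee_rot: [[-0.976, 0.216, 0.0], [0.216, 0.976, 0.0], [-0.0, 0.0, -1.0]]
contact_force: [0.2, 0.5, 0.5]
gripper_width: 0.0189
```

Call:
carry_out:
  commands:
    - [1, 0, 0, 0, 0, 0, 0]
    - [1, 0, 0, 0, 0, 0, 0]
    - [1, 0, 0, 0, 0, 0, 0]
    - [1, 0, 0, 0, 0, 0, 0]
    - [1, 0, 0, -0.01, 0, 0, 0]
    - [1, 0, 0, -0.03, 0, 0, 0]
    - [1, 0, 0, -0.04, 0, 0, 0]
    - [1, 0, 0, -0.04, 0, 0, 0]
    - [1, 0, 0, -0.04, 0, 0, 0]
    - [1, 0, 0, -0.01, 0, 0, 0]
    - [1, 0, 0, 0, 0, 0, 0]
    - [1, 0, 0, 0, 0, 0, 0]

```text
time_s: 28.75
position: [0.4586, 0.2499, 0.2152]
ee_rot: [[-0.976, 0.216, -0.001], [0.216, 0.976, -0.001], [0.001, -0.001, -1.0]]
contact_force: [0.0, 0.6, -2.4]
gripper_width: 0.0137
```

```bash
python3 held.py w14 .062
```

```text
pos [0.4584 0.2497 0.2147] w 0.014 F [-0.8  0.4 -2. ] n 9274
plane slope deg [0.52 0.35] z 0.0035
tool-frame rect [11.6  0.9] [99.5 74. ] 0.1 circ [11.5 -0.2] 50.2
```

Oblong lid held level and straight in the tool. Turn it to the dish's angle and carry it over.

Call:
carry_out:
  commands:
    - [1, 0, 0, 0, 0, 0, -0.08]
    - [1, 0, 0, 0, 0, 0, -0.1]
    - [1, 0, 0, 0, 0, 0, -0.08]
    - [1, -0.01, -0.02, 0, 0, 0, 0]
    - [1, -0.02, -0.0415, 0, 0, 0, 0]
    - [1, -0.02, -0.0415, 0, 0, 0, 0]
    - [1, -0.02, -0.0415, 0, 0, 0, 0]
    - [1, -0.02, -0.0415, 0, 0, 0, 0]
    - [1, -0.02, -0.0415, 0, 0, 0, 0]
    - [1, -0.02, -0.0415, 0, 0, 0, 0]
    - [1, -0.02, -0.0415, 0, 0, 0, 0]
    - [1, -0.0097, -0.0208, 0, 0, 0, 0]

```text
time_s: 30.0
position: [0.6329, -0.0784, 0.214]
ee_rot: [[-0.999, -0.039, -0.003], [-0.039, 0.999, -0.002], [0.003, -0.002, -1.0]]
contact_force: [0.0, 1.0, -1.0]
gripper_width: 0.0136
```

Call:
carry_out:
  commands:
    - [1, 0, 0, 0.02, 0, 0, 0]
    - [1, 0, 0, 0.03, 0, 0, 0]
    - [1, 0, 0, 0.03, 0, 0, 0]
    - [1, 0, 0, 0.01, 0, 0, 0]
    - [1, 0, 0, 0, 0, 0, 0]
    - [1, 0, 0, 0, 0, 0, 0]

```text
time_s: 30.6
position: [0.6331, -0.0743, 0.1268]
ee_rot: [[-0.999, -0.043, 0.0], [-0.043, 0.999, -0.0], [-0.0, -0.0, -1.0]]
contact_force: [0.0, 1.6, -0.4]
gripper_width: 0.0139
```

```bash
python3 chk.py scene s15 .632 -.074 .077 .066; python3 chk.py side d15 .632 -.074 .077 .066; python3 held.py w15 .062
python3 - <<'E'
import cv2
a=cv2.imread("pics/w15.png");b=cv2.imread("pics/s15.png")[170:280,290:450];d=cv2.imread("pics/d15.png")[160:270,280:440]
cv2.imwrite("pics/c15.png",cv2.vconcat([cv2.resize(a,(800,500))[130:340],cv2.hconcat([cv2.resize(b,(400,275)),cv2.resize(d,(400,275))])]))
E
```

```text
t 30.65 pos [ 0.6334 -0.0743  0.1272] R [[-0.999, -0.043, 0.001], [-0.043, 0.999, -0.0], [-0.001, -0.0, -1.0]]
204 z 0.0766 slope [-0.   0.9] rect [639.2 -90.8] [121.4  55.6] 17.0 circ [634.7 -76.7] 61.9
t 30.7 pos [ 0.6335 -0.0742  0.1274] R [[-0.999, -0.043, 0.002], [-0.043, 0.999, -0.0], [-0.002, -0.0, -1.0]]
170 z 0.0767 slope [0.3 0.6] rect [627.6 -85. ] [ 74.3 124.2] 76.6 circ [629.9 -75.4] 62.4
pos [ 0.6334 -0.0741  0.1274] w 0.0137 F [ 0.5  0.2 -0.7] n 9295
plane slope deg [0.5  0.35] z 0.0039
tool-frame rect [11.5  0.8] [99.4 73.9] 0.3 circ [11.3  1.5] 50.2
```

View pics/c15.png

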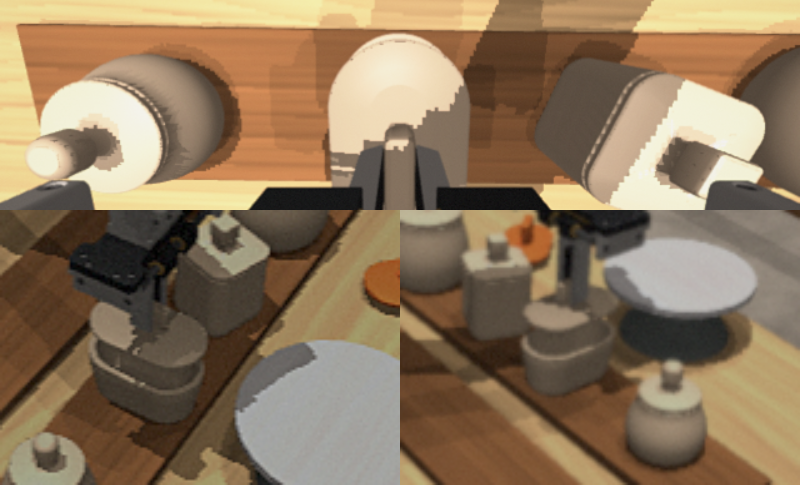

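All three placed lids look seated, and the oblong lid is aligned over its dish. I'll shift x by 1.5 mm and lower.

Call:
carry_out:
  commands:
    - [1, 0.0015, 0, 0.005, 0, 0, 0]
    - [1, 0, 0, 0.01, 0, 0, 0]
    - [1, 0, 0, 0.008, 0, 0, 0]
    - [1, 0, 0, 0.005, 0, 0, 0]
    - [1, 0, 0, 0.003, 0, 0, 0]
    - [1, 0, 0, 0.001, 0, 0, 0]
    - [1, 0, 0, 0, 0, 0, 0]
    - [1, 0, 0, 0, 0, 0, 0]

```text
time_s: 31.55
position: [0.6315, -0.0742, 0.0944]
ee_rot: [[-0.999, -0.043, 0.0], [-0.043, 0.999, -0.0], [-0.0, -0.0, -1.0]]
contact_force: [-0.2, 0.1, -1.2]
gripper_width: 0.0138
```

Call:
carry_out:
  commands:
    - [1, 0, 0, 0.001, 0, 0, 0]
    - [1, 0, 0, 0.001, 0, 0, 0]
    - [1, 0, 0, 0, 0, 0, 0]

```text
time_s: 31.85
position: [0.6314, -0.0742, 0.0921]
ee_rot: [[-0.999, -0.043, 0.0], [-0.043, 0.999, -0.0], [-0.0, -0.0, -1.0]]
contact_force: [0.4, -0.3, -1.9]
gripper_width: 0.0139
```

Call:
carry_out:
  commands:
    - [1, 0, 0, 0.001, 0, 0, 0]
    - [1, 0, 0, 0, 0, 0, 0]

```text
time_s: 32.05
position: [0.6314, -0.0743, 0.0918]
ee_rot: [[-0.999, -0.043, 0.0], [-0.043, 0.999, -0.0], [-0.0, -0.0, -1.0]]
contact_force: [-5.3, 0.2, 9.3]
gripper_width: 0.0138
```

Contact at the predicted height. Release, retreat up and back, then do the final check.

Call:
carry_out:
  commands:
    - [0, 0, 0, -0.001, 0, 0, 0]
    - [0, 0, 0, 0, 0, 0, 0]
    - [0, 0, 0, 0, 0, 0, 0]
    - [0, 0, 0, 0, 0, 0, 0]
    - [0, 0, 0, 0, 0, 0, 0]
    - [0, 0, 0, -0.01, 0, 0, 0]
    - [0, 0, 0, -0.04, 0, 0, 0]
    - [0, 0, 0, -0.04, 0, 0, 0]
    - [0, 0, 0, -0.05, 0, 0, 0]
    - [0, 0, 0.03, -0.04, 0, 0, 0]
    - [0, 0, 0.03, -0.03, 0, 0, 0]
    - [0, 0, 0.02, 0, 0, 0, 0]

```text
time_s: 33.25
position: [0.6292, 0.0076, 0.3074]
ee_rot: [[-0.999, -0.044, 0.007], [-0.044, 0.999, 0.001], [-0.007, 0.001, -1.0]]
contact_force: [0.9, -0.2, -0.1]
gripper_width: 0.047
```

Call:
carry_out:
  commands:
    - [0, 0, 0, 0, 0, 0, 0]
    - [0, 0, 0, 0, 0, 0, 0]
    - [0, 0, 0, 0, 0, 0, 0]

```text
time_s: 33.55
position: [0.6277, 0.0046, 0.302]
ee_rot: [[-0.999, -0.041, -0.0], [-0.041, 0.999, -0.001], [0.0, -0.001, -1.0]]
contact_force: [0.9, -0.3, -0.7]
gripper_width: 0.047
```

```bash
A=".638 -.2495 .1 .04 .618 .2377 .128 .055 .632 -.074 .088 .066 .63 .08 .114 .06"
python3 chk.py wrist w16 $A; python3 chk.py scene s16 $A
```

```text
t 33.6 pos [0.6277 0.0045 0.3019] R [[-0.999, -0.041, -0.0], [-0.041, 0.999, -0.001], [0.0, -0.001, -1.0]]
1792 z 0.0995 slope [ 0.2 -0.6] rect [ 638.1 -248.3] [70.4 67.6] 14.6 circ [ 638.4 -249.5] 35.4
4373 z 0.1280 slope [0.2 0.2] rect [618.2 237.2] [96.9 97.7] 2.6 circ [618.4 237.7] 49.6
3798 z 0.0880 slope [ 0.1 -0.1] rect [631.3 -73.1] [122.2  73.9] 2.8 circ [631.6 -73.5] 61.5
3194 z 0.1137 slope [ 0. -0.] rect [630.2  80.6] [80.  79.8] 71.8 circ [629.8  80.6] 48.9
t 33.65 pos [0.6277 0.0046 0.3019] R [[-0.999, -0.041, -0.001], [-0.041, 0.999, -0.001], [0.001, -0.001, -1.0]]
456 z 0.0982 slope [-0.3  0.1] rect [ 641.9 -253.4] [66.2 66. ] 35.5 circ [ 641.9 -251.8] 34.7
458 z 0.1267 slope [-0.1  0.4] rect [621.7 235.9] [95.9 94. ] 17.5 circ [621.3 235.7] 49.3
719 z 0.0865 slope [-0.2  0.7] rect [634.5 -76.2] [122.8  73.8] 3.0 circ [634.5 -76.3] 61.5
427 z 0.1127 slope [-0.   0.3] rect [632.8  77.1] [82. 80.] 72.1 circ [634.1  76.9] 47.5
```

View pics/w16.png

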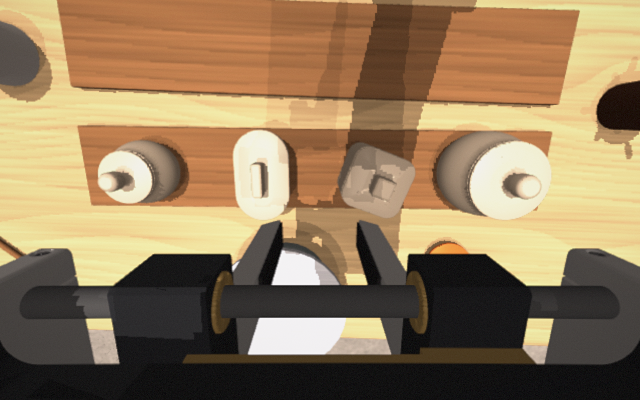

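View pics/s16.png

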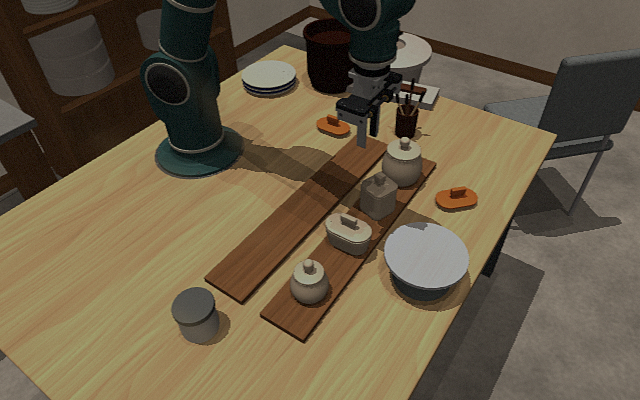

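All four lids are on, level and at the seated heights, with the beaker and tub where they were. Handing in.

```bash
python3 -c "
from station import ctrl
print(ctrl.sign_off())"
```

```text
the job is handed in; nothing more can be done
None
```

All four lids are on the pots they were made for, and I handed the job in at about 33.6 s, well under the 112 s limit. No verdict was reported.

- **Seating:** in the last wrist picture the plate tops stood at 99.5 mm (small), 128.0 mm (big), 88.0 mm (oblong) and 113.7 mm (square). The seated heights are 100, 128, 88 and 114 mm.
- **Level and turn:** the wrist picture shows slopes of 0.6° or less. The oblong and square lids match their pots to within about 0.5°, and the lid centres lie within about 1.5 mm of the mouths.
- **Handling:** contact forces read at the end of each move stayed under 10 N while lowering. The pots, the brush beaker and the glaze tub show no visible movement.

**What failed or disagreed:**
- **First grasp:** the first try at the small lid missed because I lifted before the slow fingers had shut. The lid was not disturbed, and the second try held.
- **Camera offset:** the scene camera reads about 1.5 mm low and 3–4 mm off sideways compared with the wrist camera. It read the empty rims with much the same offset, so I trusted the wrist camera.

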